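Test an offcut in the wood moisture tester

ROBOT

A 6-joint arm with a two-finger parallel gripper is mounted at the origin on a cart in front of the work surface, level with it; the furniture and walls round the work are solid. World frame = base frame: x ahead of the robot, y to its left, z up, the work surface at z = 0. Lengths are in m, angles in rad, forces in N, time in s.
With the tool pointing down it reaches from about 0.35 to 0.975 m from the base axis. Payload 7.1 kg.
Tool frame: the origin (TCP) lies midway between the tips of the shut fingers; the grasp point (between the pads) lies 19 mm behind it; z points along the fingers, y is the direction in which the jaws open and shut (so a half turn about z gives the same grasp; the last joint's range is limited). The gripper opens to 88 mm and grips with 3 to 60 N. Pads are 20 mm wide; open, the fingers measure 115 mm over their backs; the gripper's body (75 mm by 178 mm) begins 61 mm behind the grasp point.
Start: joints at [-1.316, 0.423, 1.63, -0, 1.089, -0.019], TCP at [0.169, -0.602, 0.223] pointing down, gripper open.
Joint ranges: [-3, 3], [-0.9, 2.11], [0.09, 2.58], [-1.31, 4.45], [0.11, 2.69], [-2.54, 2.54]. Speed limits (rad/s): [2.39, 2.39, 3.01, 3.14, 3.14, 3.14].

INTERFACE

Orientations are given as a unit quaternion [w, x, y, z].
In Python, from plant import sense, snapshot, camera_info, sign_off gives the robot as it stands. The module is installed in compiled form; this text tells all that it offers.
- The arm moves only by the tool arm_command, never from a script. Its argument "commands" is a list of rows, each an object of numbers: "grip": the closure in counts, from 0 (fully open) to 255 (shut); "x", "y", "z": the shift along the world's x, y, z in m; "twist": the turn about the world's z in rad. A call has exactly 10 rows; each row is the pose to reach, as a shift and turn from the pose commanded when the call began; what a row does not reach only later rows make up. A row lasts 1/12 s, in which the tool goes at most 41.7 mm and 7.16 degrees, less where a joint would pass 70% of its speed; a pose out of reach is approached as far as the arm can. A call with a gripper value outside its range is refused whole. The fingers move at their own pace and stop on an object; "squeeze" is the grip in N (left out, the last holds). Time passes only in rows, so rows that repeat a pose let the fingers close, or fill a call up. It gives the time, the measured TCP pose, the force and the opening at its end, in the units of the state.
- sense(): the state, without advancing time (a new reading comes with each control period).
- snapshot(name): name is "scene" or "top"; returns (picture, depth): 420x560x3 uint8, blue, green, red; 420x560 float32, m along the optical axis (not along the pixel's ray), 0 where there is no reading.
- camera_info(name): a dict with "K" (3x3 intrinsics, pixels), "rvec" (rotation vector, rad) and "tvec" (3), from world to camera coordinates, as OpenCV has them. Camera axes: x right, y down, z forward; pixel columns grow to the right and rows downward; lengths in m; the calibration is good to about 2 mm. A picture is of the moment at which its call begins. camera_info takes no time and is no camera call.
- sign_off(): hands the job in, once; it reports no verdict.
The state is a dict: "t": time; "q": joint angles; "qvel": joint speeds; "joint_efforts": joint torques, N m; "eef_pos": TCP position; "tcp_rot": TCP orientation; "wrist_force": force on the tool from outside, world axes, zero at the start; "torque": the same for the moment, N m; "finger_gap": finger opening in m.
Only numpy, scipy, OpenCV 4.12 (cv2) and the standard library are available. Lean on these libraries where they do the work, as an engineer would, in place of code of your own. Each camera call takes 0.05 s, during which the arm holds its last target. There are 200 camera calls.

TASK

Take the shortest and thickest of the three loose offcuts, lay it flat on the floor of the open moisture tester's chamber, then swing the lid over and press its front edge down until it snaps past its catch and is fully shut. With the lid shut, press the round key all the way down and let it up, and then do the same with the long bar key; never press the square key, press no key while the lid is open, and leave the other offcuts and the carved owl and hare where they are.

Things in the scene. Friction and masses are not known exactly. Their poses are not given: they have to be found in the camera images.
- sample: the offcut to be tested: plain wooden block 35 (its x) x 60 (its y) x 30 (z) mm, the shortest and thickest of the three loose offcuts; origin at the centre of its underside, z up; lies flat on the bench at the start
- tester: grey moisture tester fixed on the bench, 174 (x) x 150 (y) mm; origin on the bench under its middle, key deck with keys towards its -x. Key deck: x -85 to -30 mm, top 40 mm high. Behind it the open chamber, rim 52 mm above the bench: inside x -10 to +80, y -60 to +60 mm, 35 mm deep; walls: front 20, sides 12, rear 8 mm thick. The lid is hinged on the rear rim
- chamber (a point): centre of the chamber floor, 16.5 mm above the bench; at (35, 0) mm in the tester's frame, same axes as the tester
- lid (a joint): hinge angle of the lid in rad: 0 fully shut, pi/2 upright, about 1.9 (leaning open to the rear) at the start. The stiff hinge stays where it is left; 1 to 2 N at the front edge move it. Below about 0.15 rad a spring catch resists; about 8 to 15 N on the front edge take it over the catch at about 0.06 rad, and it snaps down to 0
- lid_hinge (a point): middle of the lid's hinge axis, which runs along the tester's y at the top of the rear wall; at (88, 0) mm in the tester's frame, 52 mm above the bench. Moves with the lid: at lid angle 0 the axes are the tester's
- lid_edge (a point): middle of the lid's free edge on its outer face, 112 mm from the hinge axis and 10 mm off the lid's inner face (the lid is a flat plate 10 mm thick, 144 mm wide, reaching 112 mm from the axis, with a 60 mm wide lip to 119 mm); when shut it lies 62 mm above the bench
- round_top (a point): centre of the top face of the round key (20 mm across); moves with the key. Up, it is 9 mm above its 42 x 36 x 3 mm grey socket plate and 52 mm above the bench. The three sockets lie side by side on the key deck, 44 mm apart, in any order
- round_key (a joint): press travel of the key in m: 0 up, 0.005 fully down; spring return, about 5 N at full travel
- bar_top (a point): centre of the top face of the long bar key (34 mm long front to back, 11 mm wide); moves with the key. Up, it is 9 mm above its 42 x 36 x 3 mm grey socket plate and 52 mm above the bench. The three sockets lie side by side on the key deck, 44 mm apart, in any order
- bar_key (a joint): press travel of the key in m: 0 up, 0.005 fully down; spring return, about 5 N at full travel
- square_top (a point): centre of the top face of the square key (20 x 20 mm), not to be pressed; moves with the key. Up, it is 9 mm above its 42 x 36 x 3 mm grey socket plate and 52 mm above the bench. The three sockets lie side by side on the key deck, 44 mm apart, in any order
- square_key (a joint): press travel of the key in m: 0 up, 0.005 fully down; spring return, about 5 N at full travel
- wide_offcut: bystander: flat wooden offcut 50 x 70 x 18 mm, lying on the bench; origin at the centre of its underside
- long_offcut: bystander: wooden offcut 40 x 85 x 22 mm, lying on the bench; origin at the centre of its underside
- owl: bystander: carved wooden owl 44 x 54 x 83 mm standing on the bench; origin at the centre of its underside
- hare: bystander: carved wooden hare 36 x 81 x 74 mm standing on the bench; origin at the centre of its underside
Things that resemble listed ones, but are neither listed nor needed, are in the scene too. Leave any black or pink look-alike of the sample alone.

How it is judged:
On the way, in this order (a step that is already met when the one before it is completed fails the run):
1. the short thick offcut lies flat on the chamber floor, let go (x of sample in the frame of chamber between -0.034 and 0.034 m and y of sample in the frame of chamber between -0.05 and 0.05 m and z of sample in the frame of chamber below 0.006 m and angle between sample's own z axis and vertical below 0.12 rad and contact force between sample and the arm below 0.05 N and linear speed of sample below 0.02 m/s), for 0.2 s.
2. the lid is pressed past its catch and fully shut over the offcut (x of sample in the frame of chamber between -0.034 and 0.034 m and y of sample in the frame of chamber between -0.05 and 0.05 m and z of sample in the frame of chamber below 0.006 m and angle between sample's own z axis and vertical below 0.12 rad and value of joint lid below 0.02 rad), for 0.2 s.
3. the round key is pressed down (value of joint round_key above 0.0035 m and value of joint lid below 0.02 rad and value of joint bar_key below 0.001 m), for 0.04 s.
4. the round key is up again (value of joint round_key below 0.001 m and value of joint lid below 0.02 rad), for 0.04 s.
5. the bar key is pressed down (all of step 4 and value of joint bar_key above 0.0035 m), for 0.04 s.
At the end, for the whole second after the job is handed in: the short thick offcut lies flat (within 0.12 rad) and at rest on the chamber floor (its underside within 6 mm of it), the lid is fully shut (under 0.02 rad), all keys are up again (under 1 mm) (all of step 4 and x of sample in the frame of chamber between -0.034 and 0.034 m and y of sample in the frame of chamber between -0.05 and 0.05 m and z of sample in the frame of chamber below 0.006 m and angle between sample's own z axis and vertical below 0.12 rad and value of joint each of square_key, bar_key below 0.001 m and linear speed of sample below 0.01 m/s); the robot touches nothing.
It fails at once if the square key is pressed (over 3 mm) (value of joint square_key above 0.003 m).
It fails at once if the round or bar key is pressed (over 3 mm) while the lid is not shut (value of joint lid above 0.03 rad and value of joint any of round_key, bar_key above 0.003 m).
It fails at once if another offcut or a carving is shifted by more than 25 mm (distance of any of wide_offcut, long_offcut, owl, hare from where it was at the start of the episode above 0.025 m).
It fails at once if the owl or the hare is tipped over (angle between any of owl, hare's own z axis and vertical above 0.5 rad).
It also fails if it takes over 58 s, if anything falls off the work surface, if the arm or the gripper's body presses on something with over 40 N, if the wrist force passes 120 N, or if a joint passes its speed limit or range.

## Working session

There is one attempt and no reset: what is moved stays moved. The work goes in short steps, Python scripts to look and compute and a tool call to move; the robot and the scene stay as the last step left them, time stands still between calls to the robot, and variables do not carry over. Pictures are saved under pics/ and viewed, about 8 in all and at most 12, crops included, and the job is handed in when it is done.

Besides the shell and the picture viewer there is one more tool, called after "Request:" as name(argument=value, ...) on one line, values as JSON. arm_command: Moves the arm, as the interface text tells. Its arguments: {"type":"object","properties":{"commands":{"type":"array"},"squeeze":{"type":"number"}},"required":["commands"]}

```bash
mkdir -p pics; cat > h.py <<'E'
import numpy as np,cv2
from plant import *
def cloud(n):
    im,d=snapshot(n);c=camera_info(n);K=np.array(c["K"]);R,_=cv2.Rodrigues(np.array(c["rvec"],float));t=np.array(c["tvec"],float).ravel()
    v,u=np.mgrid[:420,:560]
    P=np.stack([(u-K[0,2])*d/K[0,0],(v-K[1,2])*d/K[1,1],d],-1)
    W=(P-t)@R
    W[d==0]=np.nan
    return im,W
E
python3 - <<'E'
from h import *
for n in("scene","top"):
    im,W=cloud(n);cv2.imwrite(f"pics/{n}0.png",cv2.resize(im,(800,600)));np.save(n,W);cv2.imwrite(f"{n}.png",im)
    c=camera_info(n);R,_=cv2.Rodrigues(np.array(c["rvec"],float));print(n,-R.T@np.array(c["tvec"]).ravel(),R[2],c["K"])
s=sense();print(s)
E
```

```text
scene [0.09574698 0.63810876 0.73899701] [ 0.37296475 -0.68513481 -0.62568969] [[422.52123922   0.         282.08079238]
 [  0.         422.52123922 201.03044445]
 [  0.           0.           1.        ]]
top [ 0.35987153 -0.11234767  1.1703084 ] [ 0.13075239  0.00311816 -0.99141015] [[504.03976807   0.         273.5087183 ]
 [  0.         504.03976807 207.78684002]
 [  0.           0.           1.        ]]
{'t': 0.1, 'q': array([-1.31600582e+00,  4.23771003e-01,  1.63059261e+00, -3.15901654e-05,
        1.08861006e+00, -1.90006894e-02]), 'qvel': array([ 0.00110373, -0.00184374, -0.0005279 , -0.00231134,  0.000717  ,
        0.00138958]), 'joint_efforts': array([ 1.31458473e-03, -5.45609379e+01, -2.74325716e+01,  6.45842752e-02,
        1.88010838e-02, -2.84562321e-05]), 'eef_pos': array([ 0.16888011, -0.60123417,  0.22198356]), 'tcp_rot': array([-6.84071772e-04,  9.90643185e-01,  1.36475649e-01, -9.51112197e-05]), 'wrist_force': array([-0.47970305, -0.25032665, -0.53357554]), 'torque': array([ 0.00955449,  0.00770128, -0.02869137]), 'finger_gap': 0.08779373619771542}
```

View pics/scene0.png

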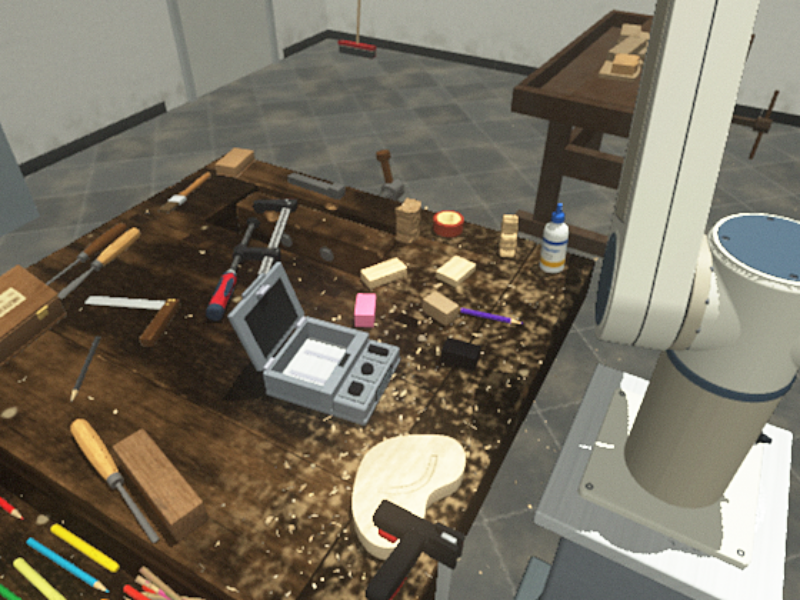

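View pics/top0.png

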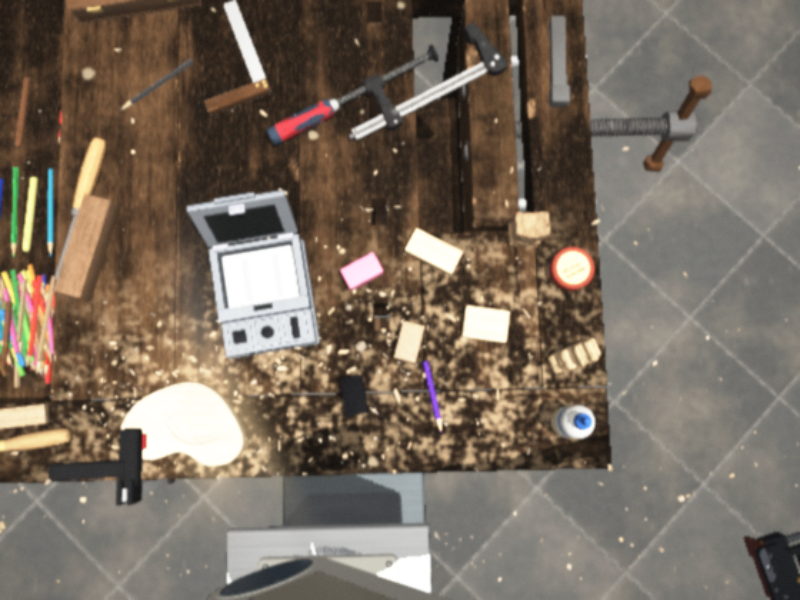

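Top picture (800 wide): tester around (262,290), keys left to right are square (240,337), round (267,332) and bar (295,327). The lid is open to the rear. The sample candidate is at (408,341), with the wide offcut at (487,324) and the long one at (433,250).

```bash
python3 - <<'E'
import numpy as np,cv2
W=np.load("top.npy");im=cv2.imread("top.png")
def blk(n,u,v,r,lo,hi):
    u,v=int(u*.7),int(v*.7);m=np.zeros((420,560),bool);m[v-r:v+r,u-r:u+r]=1
    m&=(W[...,2]>lo)&(W[...,2]<hi);P=W[m]
    rc=cv2.minAreaRect((P[:,:2]*1000).astype(np.float32));print(n,m.sum(),"z",np.percentile(P[:,2],[5,50,95]).round(4),[np.round(x,1) for x in rc])
blk("sample",408,341,24,.022,.05)
blk("wide",487,324,30,.012,.03)
blk("long",433,250,32,.015,.04)
blk("black",353,395,25,.015,.06)
blk("pink",361,270,25,.015,.06)
# tester rim: 49..55mm within region
m=np.zeros((420,560),bool);m[160:255,140:230]=1
m1=m&(W[...,2]>.047)&(W[...,2]<.057);P=W[m1];rc=cv2.minAreaRect((P[:,:2]*1000).astype(np.float32));print("rim",m1.sum(),rc,cv2.boxPoints(rc))
m1=m&(W[...,2]>.034)&(W[...,2]<.07)
m1[:,:]=m1;k=cv2.morphologyEx(m1.astype(np.uint8),cv2.MORPH_OPEN,np.ones((3,3)))>0
P=W[k];rc=cv2.minAreaRect((P[:,:2]*1000).astype(np.float32));print("body",rc,cv2.boxPoints(rc))
for n,u,v in(("sq",240,337),("rd",267,332),("bar",295,327)):
    u,v=int(u*.7),int(v*.7);r=12
    g=cv2.cvtColor(im,cv2.COLOR_BGR2GRAY)[v-r:v+r,u-r:u+r];w=W[v-r:v+r,u-r:u+r];mm=(w[...,2]>.048)&(w[...,2]<.058)
    q=mm&(g<70);print(n,mm.sum(),np.median(w[mm],0),q.sum(),w[q].mean(0) if q.any() else 0, (w[q].min(0),w[q].max(0)) if q.any() else 0)
cr=np.hstack([cv2.resize(im[120:260,120:240],None,fx=3.3,fy=3.3,interpolation=cv2.INTER_CUBIC),cv2.resize(im[150:290,230:350],None,fx=3.3,fy=3.3,interpolation=cv2.INTER_CUBIC)])
cv2.imwrite("pics/c1.png",cr);print(cr.shape)
E
```

```text
sample 411 z [0.0267 0.0303 0.0335] [array([ 439.4, -135.2]), array([34.7, 59.7]), np.float64(74.2)]
wide 663 z [0.0144 0.0183 0.0217] [array([ 465.9, -259.9]), array([70.3, 50. ]), np.float64(81.0)]
long 630 z [0.0187 0.0224 0.0261] [array([ 586.4, -179.4]), array([84.5, 40.1]), np.float64(61.6)]
black 427 z [0.0262 0.0303 0.0338] [array([357.1, -45.8]), array([59.7, 35.1]), np.float64(8.1)]
pink 412 z [0.0258 0.03   0.0339] [array([556. , -62.2]), array([35.3, 59.8]), np.float64(27.4)]
rim 1465 ((522.5280151367188, 95.75648498535156), (169.76710510253906, 144.72869873046875), 8.401055335998535) [[427.9828   154.94273 ]
 [449.1278    11.767039]
 [617.07324   36.570236]
 [595.9282   179.74593 ]]
body ((519.814697265625, 95.28628540039062), (180.03378295898438, 144.81150817871094), 8.527831077575684) [[420.056    153.54292 ]
 [441.5301    10.332466]
 [619.57336   37.029648]
 [598.0993   180.24011 ]]
sq 95 [0.45461178 0.1315831  0.05227142] 44 [0.45187165 0.12889983 0.05240394] (array([0.44569683, 0.12065574, 0.04807118]), array([0.45910838, 0.13685236, 0.05691465]))
rd 74 [0.46010297 0.08740605 0.05167009] 32 [0.4579927  0.08587196 0.05229284] (array([0.45114944, 0.07828859, 0.04901283]), array([0.46498459, 0.09232553, 0.05685587]))
bar 96 [0.46789196 0.04447855 0.05192318] 37 [0.46451269 0.04272533 0.05271472] (array([0.452266  , 0.03802381, 0.04864884]), array([0.47715841, 0.04739936, 0.05642986]))
(462, 792, 3)
```

View pics/c1.png

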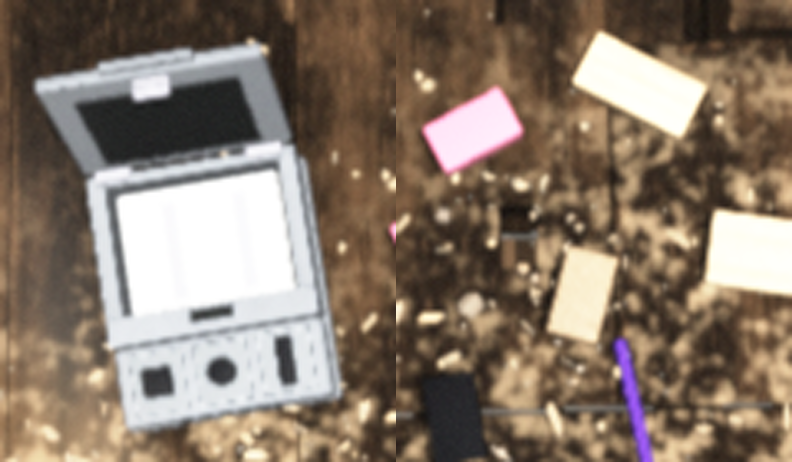

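Request:
arm_command(commands=[{"x": 0.02,"y": 0.035,"twist": -0.05,"grip": 0},{"x": 0.04,"y": 0.07,"twist": -0.11,"grip": 0},{"x": 0.06,"y": 0.105,"twist": -0.17,"grip": 0},{"x": 0.08,"y": 0.14,"twist": -0.23,"grip": 0},{"x": 0.1,"y": 0.175,"twist": -0.29,"grip": 0},{"x": 0.12,"y": 0.21,"twist": -0.35,"grip": 0},{"x": 0.14,"y": 0.245,"twist": -0.41,"grip": 0},{"x": 0.16,"y": 0.28,"twist": -0.47,"grip": 0},{"x": 0.18,"y": 0.315,"twist": -0.52,"grip": 0},{"x": 0.2,"y": 0.346,"twist": -0.55,"grip": 0}], squeeze=15)

```text
validation failed for argument at $.co...
```

Request:
arm_command(commands=[{"x": 0.02,"y": 0.035,"z": 0,"twist": -0.05,"grip": 0},{"x": 0.04,"y": 0.07,"z": 0,"twist": -0.11,"grip": 0},{"x": 0.06,"y": 0.105,"z": 0,"twist": -0.17,"grip": 0},{"x": 0.08,"y": 0.14,"z": 0,"twist": -0.23,"grip": 0},{"x": 0.1,"y": 0.175,"z": 0,"twist": -0.29,"grip": 0},{"x": 0.12,"y": 0.21,"z": 0,"twist": -0.35,"grip": 0},{"x": 0.14,"y": 0.245,"z": 0,"twist": -0.41,"grip": 0},{"x": 0.16,"y": 0.28,"z": 0,"twist": -0.47,"grip": 0},{"x": 0.18,"y": 0.315,"z": 0,"twist": -0.52,"grip": 0},{"x": 0.2,"y": 0.346,"z": 0,"twist": -0.55,"grip": 0}], squeeze=15)

```text
t: 0.93
eef_pos: [0.3692, -0.2534, 0.2226]
tcp_rot: [-0.0, 0.99, -0.139, -0.0]
wrist_force: [0.5, 0.2, 0.1]
finger_gap: 0.0879
```

Request:
arm_command(commands=[{"x": 0.02,"y": 0.034,"z": 0,"twist": 0,"grip": 80},{"x": 0.04,"y": 0.068,"z": 0,"twist": 0,"grip": 80},{"x": 0.06,"y": 0.1,"z": -0.01,"twist": 0,"grip": 80},{"x": 0.07,"y": 0.119,"z": -0.035,"twist": 0,"grip": 80},{"x": 0.07,"y": 0.119,"z": -0.07,"twist": 0,"grip": 80},{"x": 0.07,"y": 0.119,"z": -0.105,"twist": 0,"grip": 80},{"x": 0.07,"y": 0.119,"z": -0.135,"twist": 0,"grip": 80},{"x": 0.07,"y": 0.119,"z": -0.155,"twist": 0,"grip": 80},{"x": 0.07,"y": 0.119,"z": -0.16,"twist": 0,"grip": 80},{"x": 0.07,"y": 0.119,"z": -0.16,"twist": 0,"grip": 80}])

```text
t: 1.77
eef_pos: [0.4378, -0.1363, 0.0614]
tcp_rot: [-0.0, 0.99, -0.138, -0.002]
wrist_force: [-0.7, -1.1, 0.3]
finger_gap: 0.0601
```

```bash
python3 - <<'E'
from h import *
im,W=cloud("scene");cv2.imwrite("pics/s2.png",cv2.resize(im[150:270,220:380],(800,600)));s=sense();print(s["eef_pos"],s["tcp_rot"],s["finger_gap"],s["q"])
E
```

```text
[ 0.4388355  -0.13665696  0.06257265] [-1.25309725e-04  9.90475115e-01 -1.37690449e-01 -6.09183075e-04] 0.06032652771439331 [-3.27794719e-01  4.61641583e-01  2.08174001e+00  2.91145637e-05
  5.99454828e-01  1.51923616e+00]
```

View pics/s2.png

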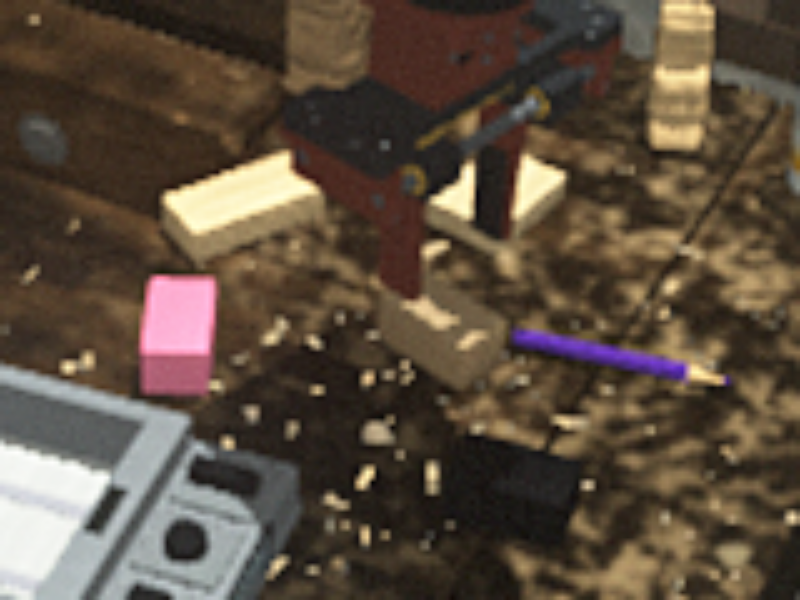

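The gripper (fingers at about (400,250) and (500,180) in the crop) straddles the sample at (445,330), with the pencil outside the fingers. I'll lower and grip.

Request:
arm_command(commands=[{"x": 0,"y": 0.001,"z": -0.02,"twist": 0,"grip": 80},{"x": 0,"y": 0.001,"z": -0.04,"twist": 0,"grip": 80},{"x": 0,"y": 0.001,"z": -0.052,"twist": 0,"grip": 80},{"x": 0,"y": 0.001,"z": -0.055,"twist": 0,"grip": 80},{"x": 0,"y": 0.001,"z": -0.055,"twist": 0,"grip": 255},{"x": 0,"y": 0.001,"z": -0.055,"twist": 0,"grip": 255},{"x": 0,"y": 0.001,"z": -0.055,"twist": 0,"grip": 255},{"x": 0,"y": 0.001,"z": -0.055,"twist": 0,"grip": 255},{"x": 0,"y": 0.001,"z": -0.055,"twist": 0,"grip": 255},{"x": 0,"y": 0.001,"z": -0.055,"twist": 0,"grip": 255}], squeeze=25)

```text
t: 2.65
eef_pos: [0.4397, -0.136, 0.0087]
tcp_rot: [0.0, 0.99, -0.138, 0.001]
wrist_force: [-1.0, -0.0, 9.3]
finger_gap: 0.0346
```

Request:
arm_command(commands=[{"x": 0,"y": 0,"z": 0.025,"twist": 0,"grip": 255},{"x": 0,"y": 0,"z": 0.06,"twist": 0,"grip": 255},{"x": 0,"y": 0,"z": 0.095,"twist": 0,"grip": 255},{"x": 0.01,"y": 0.02,"z": 0.12,"twist": 0.05,"grip": 255},{"x": 0.025,"y": 0.052,"z": 0.13,"twist": 0.11,"grip": 255},{"x": 0.04,"y": 0.086,"z": 0.13,"twist": 0.18,"grip": 255},{"x": 0.056,"y": 0.12,"z": 0.13,"twist": 0.25,"grip": 255},{"x": 0.072,"y": 0.154,"z": 0.13,"twist": 0.32,"grip": 255},{"x": 0.088,"y": 0.186,"z": 0.13,"twist": 0.38,"grip": 255},{"x": 0.102,"y": 0.214,"z": 0.13,"twist": 0.42,"grip": 255}])

```text
t: 3.48
eef_pos: [0.5417, 0.0806, 0.1383]
tcp_rot: [-0.0, 0.997, 0.074, 0.0]
wrist_force: [0.8, -0.5, -0.3]
finger_gap: 0.0346
```

Request:
arm_command(commands=[{"x": 0.01,"y": 0.022,"z": 0,"twist": 0,"grip": 255},{"x": 0.01,"y": 0.022,"z": 0,"twist": 0,"grip": 255},{"x": 0.01,"y": 0.022,"z": 0,"twist": 0,"grip": 255},{"x": 0.01,"y": 0.022,"z": -0.015,"twist": 0,"grip": 255},{"x": 0.01,"y": 0.022,"z": -0.03,"twist": 0,"grip": 255},{"x": 0.01,"y": 0.022,"z": -0.045,"twist": 0,"grip": 255},{"x": 0.01,"y": 0.022,"z": -0.055,"twist": 0,"grip": 255},{"x": 0.01,"y": 0.022,"z": -0.06,"twist": 0,"grip": 255},{"x": 0.01,"y": 0.022,"z": -0.06,"twist": 0,"grip": 255},{"x": 0.01,"y": 0.022,"z": -0.06,"twist": 0,"grip": 255}])

```text
t: 4.32
eef_pos: [0.551, 0.0998, 0.0779]
tcp_rot: [0.0, 0.997, 0.072, -0.0]
wrist_force: [-0.6, 1.3, 0.3]
finger_gap: 0.035
```

```bash
python3 - <<'E'
from h import *
im,W=cloud("scene");cv2.imwrite("pics/s3.png",cv2.resize(im[170:305,140:320],(800,600)));s=sense();print(s["eef_pos"],s["tcp_rot"],s["finger_gap"],s["wrist_force"])
E
```

```text
[0.55135415 0.10003955 0.07823938] [-2.18044347e-05  9.97431146e-01  7.16308686e-02  3.56408030e-04] 0.034546479669751225 [-0.1073441   0.49757874 -0.36160784]
```

View pics/s3.png

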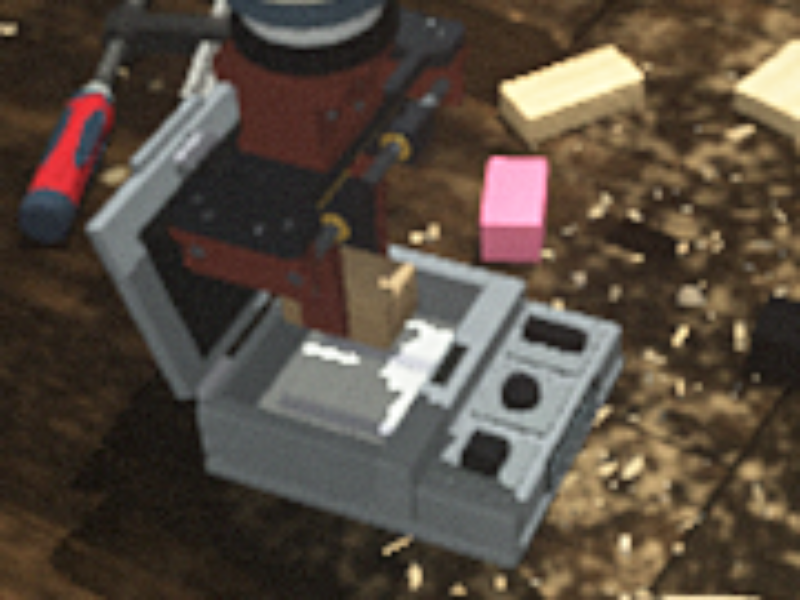

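The sample (375,290 in the crop) is held over the chamber, clear of the lid and walls. I'll lower it and release.

Request:
arm_command(commands=[{"x": 0,"y": 0,"z": -0.015,"twist": 0,"grip": 255},{"x": 0,"y": 0,"z": -0.03,"twist": 0,"grip": 255},{"x": 0,"y": 0,"z": -0.042,"twist": 0,"grip": 255},{"x": 0,"y": 0,"z": -0.049,"twist": 0,"grip": 255},{"x": 0,"y": 0,"z": -0.0525,"twist": 0,"grip": 255},{"x": 0,"y": 0,"z": -0.0525,"twist": 0,"grip": 255},{"x": 0,"y": 0,"z": -0.0525,"twist": 0,"grip": 255},{"x": 0,"y": 0,"z": -0.0525,"twist": 0,"grip": 110},{"x": 0,"y": 0,"z": -0.0525,"twist": 0,"grip": 110},{"x": 0,"y": 0,"z": -0.0525,"twist": 0,"grip": 110}])

```text
t: 5.2
eef_pos: [0.5513, 0.1004, 0.0255]
tcp_rot: [-0.0, 0.997, 0.072, 0.0]
wrist_force: [0.6, -0.2, -0.4]
finger_gap: 0.049
```

Request:
arm_command(commands=[{"x": 0,"y": 0,"z": 0.02,"twist": 0,"grip": 110},{"x": 0,"y": 0,"z": 0.05,"twist": 0,"grip": 110},{"x": 0,"y": 0,"z": 0.085,"twist": 0,"grip": 110},{"x": 0,"y": 0,"z": 0.12,"twist": 0,"grip": 255},{"x": 0,"y": 0,"z": 0.155,"twist": 0,"grip": 255},{"x": 0,"y": 0,"z": 0.185,"twist": 0,"grip": 255},{"x": 0.01,"y": 0.001,"z": 0.2,"twist": 0,"grip": 255},{"x": 0.03,"y": 0.004,"z": 0.205,"twist": 0,"grip": 255},{"x": 0.055,"y": 0.008,"z": 0.205,"twist": 0,"grip": 255},{"x": 0.06,"y": 0.009,"z": 0.205,"twist": 0,"grip": 255}])

```text
t: 6.03
eef_pos: [0.6143, 0.1098, 0.2317]
tcp_rot: [-0.0, 0.997, 0.072, 0.002]
wrist_force: [-0.4, -0.4, -0.1]
finger_gap: 0.0069
```

```bash
python3 - <<'E'
from h import *
im,W=cloud("scene");cv2.imwrite("pics/s4.png",cv2.resize(im[170:305,140:320],(800,600)));s=sense();print(s["eef_pos"],s["finger_gap"],s["wrist_force"])
W0=np.load("scene.npy")
c,sn=np.cos(.147),np.sin(.147)
for n,A in(("scene0",W0),("top0",np.load("top.npy"))):
    X=A[...,0]-.517;Y=A[...,1]-.095;T=np.stack([c*X+sn*Y,-sn*X+c*Y,A[...,2]],-1)
    lid=(T[...,0]>.08)&(T[...,0]<.16)&(abs(T[...,1])<.07)&(T[...,2]>.07);print(n,"lid top",T[lid].max(0),T[lid].min(0))
    q=(T[...,0]>.16)&(T[...,0]<.32)&(abs(T[...,1])<.12)&(T[...,2]>.03);print("behind",q.sum(),T[q].max(0) if q.any() else 0,T[q].min(0) if q.any() else 0)
A=W;X=A[...,0]-.517;Y=A[...,1]-.095;T=np.stack([c*X+sn*Y,-sn*X+c*Y,A[...,2]],-1)
m=(T[...,0]>0)&(T[...,0]<.075)&(abs(T[...,1])<.055)&(T[...,2]>.04)&(T[...,2]<.051);print("sample top",m.sum(),np.median(T[m],0),T[m].min(0),T[m].max(0))
E
```

```text
[0.61316184 0.1096345  0.23066272] 0.0029725101875798243 [ 0.18743925 -1.17349487 -0.35918445]
scene0 lid top [0.13089805 0.06998458 0.16432765] [ 0.08911215 -0.06996549  0.07002621]
behind 21 [ 0.28068941 -0.04684861  0.03218581] [ 0.25683552 -0.08555652  0.03001568]
top0 lid top [0.13214166 0.06994793 0.16774503] [ 0.0899869  -0.06999004  0.07010261]
behind 160 [ 0.29570128 -0.04736894  0.03766515] [ 0.25564545 -0.11976357  0.03001185]
sample top 318 [0.03182428 0.00328048 0.04440982] [ 0.00324949 -0.01674073  0.04017687] [0.06367274 0.0200735  0.04784358]
```

View pics/s4.png

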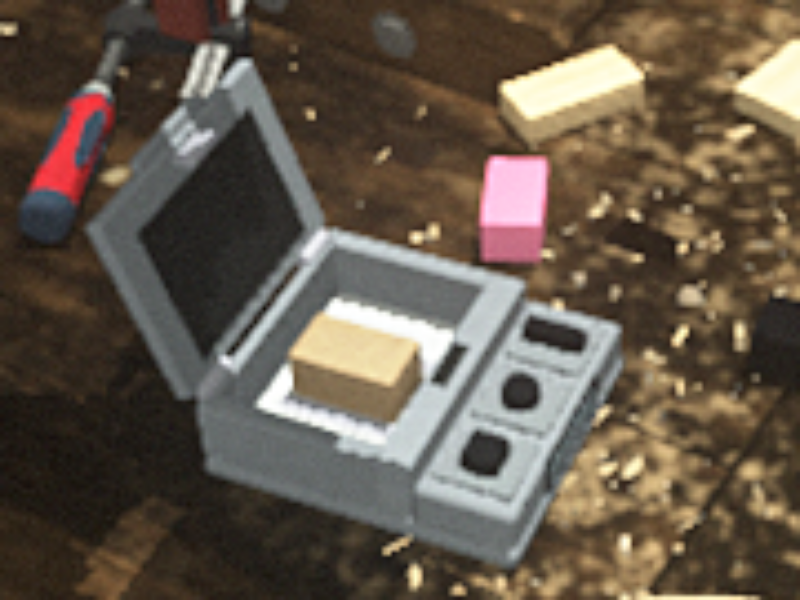

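The sample lies flat in the middle of the chamber (355,365 in the crop), its centre about 4 mm from the chamber centre, and the lid is still open. Next I go over and behind the lid.

Request:
arm_command(commands=[{"x": 0.035,"y": 0.005,"z": 0,"twist": 0,"grip": 255},{"x": 0.07,"y": 0.01,"z": 0,"twist": 0,"grip": 255},{"x": 0.07,"y": 0.01,"z": 0,"twist": 0,"grip": 255},{"x": 0.07,"y": 0.01,"z": -0.025,"twist": 0,"grip": 255},{"x": 0.07,"y": 0.01,"z": -0.055,"twist": 0,"grip": 255},{"x": 0.07,"y": 0.01,"z": -0.085,"twist": 0,"grip": 255},{"x": 0.07,"y": 0.01,"z": -0.085,"twist": 0,"grip": 255},{"x": 0.055,"y": 0.008,"z": -0.085,"twist": 0,"grip": 255},{"x": 0.04,"y": 0.006,"z": -0.085,"twist": 0,"grip": 255},{"x": 0.025,"y": 0.003,"z": -0.085,"twist": 0,"grip": 255}])

```text
t: 6.92
eef_pos: [0.6355, 0.1124, 0.1465]
tcp_rot: [-0.0, 0.997, 0.072, 0.001]
wrist_force: [1.5, 0.8, 1.4]
finger_gap: 0.0002
```

Request:
arm_command(commands=[{"x": -0.019,"y": -0.003,"z": 0,"twist": 0,"grip": 255},{"x": -0.033,"y": -0.005,"z": 0,"twist": 0,"grip": 255},{"x": -0.046,"y": -0.007,"z": -0.002,"twist": 0,"grip": 255},{"x": -0.059,"y": -0.009,"z": -0.006,"twist": 0,"grip": 255},{"x": -0.072,"y": -0.011,"z": -0.0125,"twist": 0,"grip": 255},{"x": -0.084,"y": -0.0125,"z": -0.021,"twist": 0,"grip": 255},{"x": -0.094,"y": -0.014,"z": -0.031,"twist": 0,"grip": 255},{"x": -0.1,"y": -0.015,"z": -0.04,"twist": 0,"grip": 255},{"x": -0.105,"y": -0.0155,"z": -0.048,"twist": 0,"grip": 255},{"x": -0.105,"y": -0.0155,"z": -0.048,"twist": 0,"grip": 255}])

```text
t: 7.75
eef_pos: [0.5292, 0.0965, 0.0963]
tcp_rot: [0.0, 0.997, 0.072, -0.001]
wrist_force: [-1.2, 0.2, -0.7]
finger_gap: 0.0006
```

```bash
python3 - <<'E'
from h import *
im,W=cloud("scene");cv2.imwrite("pics/s5.png",cv2.resize(im[170:305,140:320],(800,600)));s=sense();print(s["eef_pos"],s["wrist_force"])
E
```

```text
[0.53029553 0.09673117 0.09689668] [0.57056427 0.16070273 0.57225197]
```

View pics/s5.png

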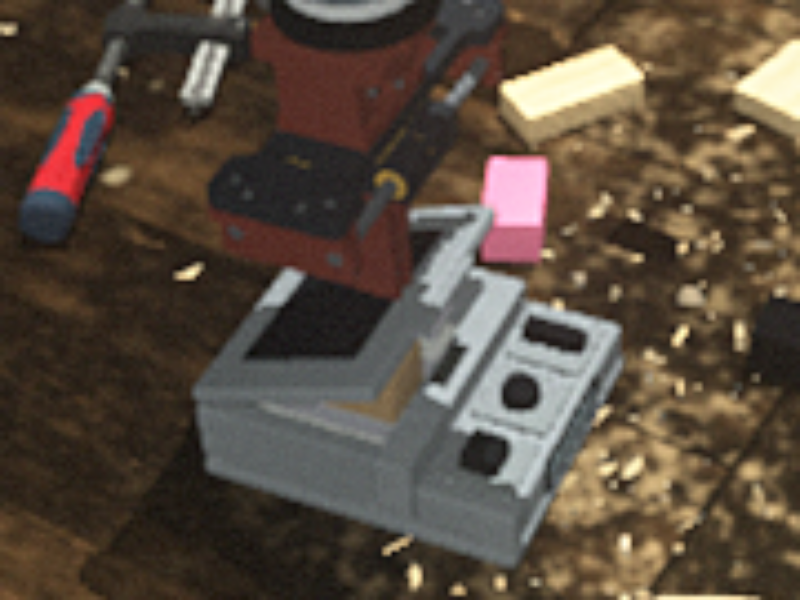

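Request:
arm_command(commands=[{"x": -0.008,"y": -0.001,"z": -0.004,"twist": 0,"grip": 255},{"x": -0.015,"y": -0.002,"z": -0.009,"twist": 0,"grip": 255},{"x": -0.021,"y": -0.003,"z": -0.014,"twist": 0,"grip": 255},{"x": -0.025,"y": -0.004,"z": -0.019,"twist": 0,"grip": 255},{"x": -0.025,"y": -0.004,"z": -0.024,"twist": 0,"grip": 255},{"x": -0.025,"y": -0.004,"z": -0.028,"twist": 0,"grip": 255},{"x": -0.025,"y": -0.004,"z": -0.032,"twist": 0,"grip": 255},{"x": -0.025,"y": -0.004,"z": -0.034,"twist": 0,"grip": 255},{"x": -0.025,"y": -0.004,"z": -0.035,"twist": 0,"grip": 255},{"x": -0.025,"y": -0.004,"z": -0.035,"twist": 0,"grip": 255}])

```text
t: 8.63
eef_pos: [0.5056, 0.0927, 0.0621]
tcp_rot: [0.0, 0.997, 0.072, -0.001]
wrist_force: [-2.3, -0.3, 4.6]
finger_gap: 0.0006
```

Request:
arm_command(commands=[{"x": 0,"y": 0,"z": -0.001,"twist": 0,"grip": 255},{"x": 0,"y": 0,"z": -0.002,"twist": 0,"grip": 255},{"x": 0,"y": 0,"z": -0.003,"twist": 0,"grip": 255},{"x": 0,"y": 0,"z": -0.003,"twist": 0,"grip": 255},{"x": 0,"y": 0,"z": -0.003,"twist": 0,"grip": 255},{"x": 0,"y": 0,"z": -0.003,"twist": 0,"grip": 255},{"x": 0,"y": 0,"z": -0.003,"twist": 0,"grip": 255},{"x": 0,"y": 0,"z": -0.003,"twist": 0,"grip": 255},{"x": 0,"y": 0,"z": -0.003,"twist": 0,"grip": 255},{"x": 0,"y": 0,"z": -0.003,"twist": 0,"grip": 255}])

```text
t: 9.47
eef_pos: [0.5056, 0.0927, 0.0614]
tcp_rot: [0.0, 0.997, 0.072, -0.0]
wrist_force: [-11.2, -1.8, 35.0]
finger_gap: 0.0003
```

Request:
arm_command(commands=[{"x": 0,"y": 0,"z": 0.02,"twist": 0,"grip": 255},{"x": 0,"y": 0,"z": 0.045,"twist": 0,"grip": 255},{"x": -0.015,"y": -0.002,"z": 0.06,"twist": 0,"grip": 255},{"x": -0.035,"y": -0.005,"z": 0.06,"twist": 0,"grip": 255},{"x": -0.046,"y": -0.006,"z": 0.06,"twist": 0,"grip": 255},{"x": -0.046,"y": -0.006,"z": 0.05,"twist": 0,"grip": 255},{"x": -0.046,"y": -0.006,"z": 0.035,"twist": 0,"grip": 255},{"x": -0.046,"y": -0.006,"z": 0.02,"twist": 0,"grip": 255},{"x": -0.046,"y": -0.006,"z": 0.01,"twist": 0,"grip": 255},{"x": -0.046,"y": -0.006,"z": 0.01,"twist": 0,"grip": 255}])

```text
t: 10.3
eef_pos: [0.4588, 0.0866, 0.0665]
tcp_rot: [0.0, 0.997, 0.072, -0.002]
wrist_force: [-0.4, -0.3, 0.8]
finger_gap: 0.0004
```

```bash
python3 - <<'E'
from h import *
im,W=cloud("scene");cv2.imwrite("pics/s6.png",cv2.resize(im[170:305,140:320],(800,600)));s=sense();print(s["eef_pos"],s["wrist_force"])
c,sn=np.cos(.147),np.sin(.147)
X=W[...,0]-.517;Y=W[...,1]-.095;T=np.stack([c*X+sn*Y,-sn*X+c*Y,W[...,2]],-1)
m=(T[...,0]>-.02)&(T[...,0]<.07)&(T[...,1]>.015)&(T[...,1]<.065)&(T[...,2]>.05)&(T[...,2]<.09)
P=T[m];A=np.c_[P,np.ones(len(P))];co=np.linalg.lstsq(np.c_[P[:,:2],np.ones(len(P))],P[:,2],rcond=None)[0];print("lid plane",m.sum(),co)
E
```

```text
[0.45933661 0.08669136 0.06748844] [ 0.85331483 -1.53782772 -0.06302542]
lid plane 686 [ 0.00187174 -0.02046961  0.06186173]
```

View pics/s6.png

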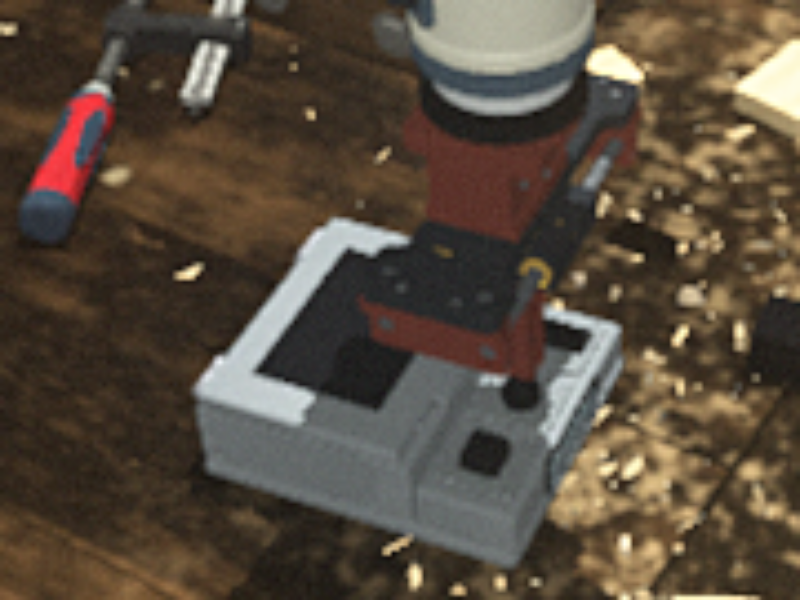

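The lid is flush (fitted slope 0.002) and the fingers are over the round key (520,390 in the crop). I'll press it and come up again.

Request:
arm_command(commands=[{"x": 0,"y": 0,"z": -0.01,"twist": 0,"grip": 255},{"x": 0,"y": 0,"z": -0.015,"twist": 0,"grip": 255},{"x": 0,"y": 0,"z": -0.018,"twist": 0,"grip": 255},{"x": 0,"y": 0,"z": -0.02,"twist": 0,"grip": 255},{"x": 0,"y": 0,"z": -0.021,"twist": 0,"grip": 255},{"x": 0,"y": 0,"z": -0.021,"twist": 0,"grip": 255},{"x": 0,"y": 0,"z": -0.021,"twist": 0,"grip": 255},{"x": 0,"y": 0,"z": -0.021,"twist": 0,"grip": 255},{"x": 0,"y": 0,"z": -0.021,"twist": 0,"grip": 255},{"x": 0,"y": 0,"z": -0.021,"twist": 0,"grip": 255}])

```text
t: 11.18
eef_pos: [0.4602, 0.0868, 0.0484]
tcp_rot: [-0.0, 0.997, 0.072, 0.0]
wrist_force: [-0.6, 1.0, 3.5]
finger_gap: 0.0007
```

Request:
arm_command(commands=[{"x": 0,"y": 0,"z": -0.001,"twist": 0,"grip": 255},{"x": 0,"y": 0,"z": -0.002,"twist": 0,"grip": 255},{"x": 0,"y": 0,"z": -0.0025,"twist": 0,"grip": 255},{"x": 0,"y": 0,"z": -0.0025,"twist": 0,"grip": 255},{"x": 0,"y": 0,"z": -0.0025,"twist": 0,"grip": 255},{"x": 0,"y": 0,"z": -0.0025,"twist": 0,"grip": 255},{"x": 0,"y": 0,"z": -0.0025,"twist": 0,"grip": 255},{"x": 0,"y": 0,"z": -0.0025,"twist": 0,"grip": 255},{"x": 0,"y": 0,"z": -0.0025,"twist": 0,"grip": 255},{"x": 0,"y": 0,"z": -0.0025,"twist": 0,"grip": 255}])

```text
t: 12.02
eef_pos: [0.4603, 0.0868, 0.047]
tcp_rot: [-0.0, 0.997, 0.072, 0.0]
wrist_force: [-5.7, -1.2, 24.2]
finger_gap: 0.0003
```

Request:
arm_command(commands=[{"x": 0,"y": 0,"z": 0.01,"twist": 0,"grip": 255},{"x": 0,"y": 0,"z": 0.03,"twist": 0,"grip": 255},{"x": 0,"y": 0,"z": 0.035,"twist": 0,"grip": 255},{"x": 0.003,"y": -0.02,"z": 0.035,"twist": 0,"grip": 255},{"x": 0.0065,"y": -0.0435,"z": 0.035,"twist": 0,"grip": 255},{"x": 0.0065,"y": -0.0435,"z": 0.035,"twist": 0,"grip": 255},{"x": 0.0065,"y": -0.0435,"z": 0.025,"twist": 0,"grip": 255},{"x": 0.0065,"y": -0.0435,"z": 0.015,"twist": 0,"grip": 255},{"x": 0.0065,"y": -0.0435,"z": 0.012,"twist": 0,"grip": 255},{"x": 0.0065,"y": -0.0435,"z": 0.012,"twist": 0,"grip": 255}])

```text
t: 12.85
eef_pos: [0.4651, 0.0438, 0.056]
tcp_rot: [-0.0, 0.997, 0.072, -0.002]
wrist_force: [0.4, -0.3, -0.0]
finger_gap: 0.0004
```

```bash
python3 - <<'E'
from h import *
im,W=cloud("scene");cv2.imwrite("pics/s7.png",cv2.resize(im[170:305,140:320],(800,600)));s=sense();print(s["eef_pos"],s["wrist_force"])
E
```

```text
[0.46558038 0.04383085 0.05656133] [ 0.57793273 -0.35960539 -0.22091259]
```

View pics/s7.png

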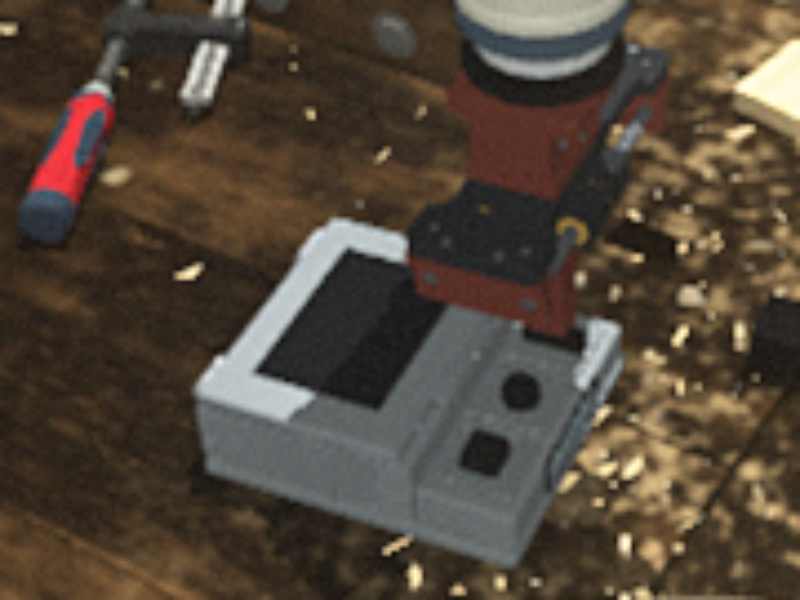

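The fingers sit on the bar key at (555,335), and the round key at (520,390) is up. The key bottomed at a command about 12 mm below this height, so I'll press by that much.

Request:
arm_command(commands=[{"x": 0,"y": 0,"z": -0.004,"twist": 0,"grip": 255},{"x": 0,"y": 0,"z": -0.007,"twist": 0,"grip": 255},{"x": 0,"y": 0,"z": -0.009,"twist": 0,"grip": 255},{"x": 0,"y": 0,"z": -0.0105,"twist": 0,"grip": 255},{"x": 0,"y": 0,"z": -0.0115,"twist": 0,"grip": 255},{"x": 0,"y": 0,"z": -0.012,"twist": 0,"grip": 255},{"x": 0,"y": 0,"z": -0.012,"twist": 0,"grip": 255},{"x": 0,"y": 0,"z": -0.012,"twist": 0,"grip": 255},{"x": 0,"y": 0,"z": -0.012,"twist": 0,"grip": 255},{"x": 0,"y": 0,"z": -0.012,"twist": 0,"grip": 255}])

```text
t: 13.73
eef_pos: [0.4668, 0.0437, 0.047]
tcp_rot: [-0.0, 0.997, 0.072, 0.0]
wrist_force: [-4.4, 3.1, 21.9]
finger_gap: 0.0006
```

It bottomed at the same height, with 22 N. Retreat straight up and to the side.

Request:
arm_command(commands=[{"x": 0,"y": 0,"z": 0.015,"twist": 0,"grip": 255},{"x": 0,"y": 0,"z": 0.045,"twist": 0,"grip": 255},{"x": 0,"y": 0,"z": 0.08,"twist": 0,"grip": 255},{"x": 0,"y": 0,"z": 0.115,"twist": 0,"grip": 255},{"x": 0,"y": -0.03,"z": 0.15,"twist": 0,"grip": 255},{"x": 0,"y": -0.065,"z": 0.16,"twist": 0,"grip": 255},{"x": 0,"y": -0.1,"z": 0.16,"twist": 0,"grip": 255},{"x": 0,"y": -0.12,"z": 0.16,"twist": 0,"grip": 255},{"x": 0,"y": -0.12,"z": 0.16,"twist": 0,"grip": 255},{"x": 0,"y": -0.12,"z": 0.16,"twist": 0,"grip": 255}])

```text
t: 14.57
eef_pos: [0.4662, -0.0774, 0.2056]
tcp_rot: [-0.0, 0.998, 0.071, -0.0]
wrist_force: [-0.8, 1.0, 0.1]
finger_gap: 0.0002
```

```bash
python3 - <<'E'
from h import *
im,W=cloud("scene");cv2.imwrite("pics/s8.png",cv2.resize(im[150:305,140:350],(800,590)));s=sense();print(s["eef_pos"],s["wrist_force"],s["t"])
c,sn=np.cos(.147),np.sin(.147)
X=W[...,0]-.517;Y=W[...,1]-.095;T=np.stack([c*X+sn*Y,-sn*X+c*Y,W[...,2]],-1)
m=(T[...,0]>-.02)&(T[...,0]<.08)&(abs(T[...,1])<.065)&(T[...,2]>.05)&(T[...,2]<.09)
P=T[m];print("lid plane",np.linalg.lstsq(np.c_[P[:,:2],np.ones(len(P))],P[:,2],rcond=None)[0])
for n,y in(("sq",.044),("rd",0),("bar",-.044)):
    m=(abs(T[...,0]+.0575)<.006)&(abs(T[...,1]-y)<.005)&(T[...,2]>.03);print(n,m.sum(),np.median(T[m],0))
E
```

```text
[ 0.46612817 -0.07661903  0.20542622] [-0.29280153  0.24834292 -1.15371705] 14.6167
lid plane [0.00212788 0.00072626 0.0611065 ]
sq 18 [-0.05633863  0.0428668   0.05073029]
rd 17 [-0.05791369  0.00033696  0.05070438]
bar 22 [-0.05699296 -0.04143153  0.05026379]
```

View pics/s8.png

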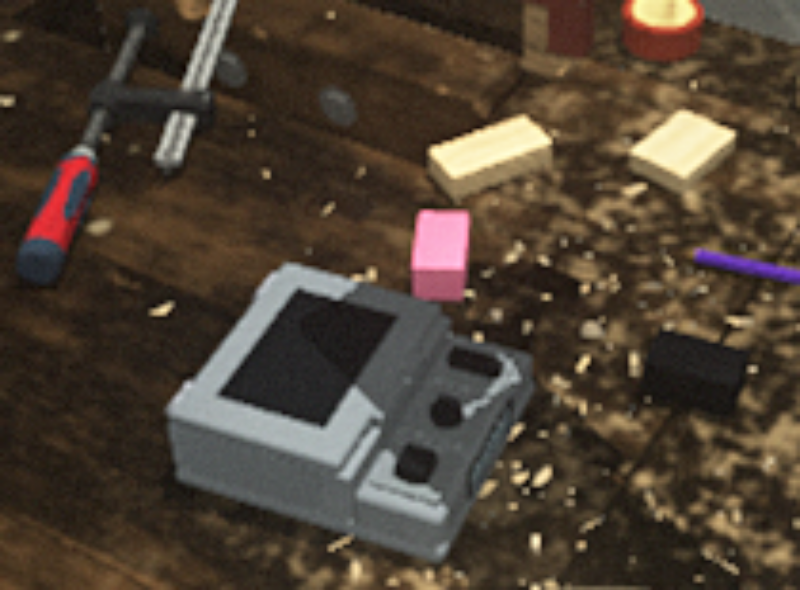

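The lid is shut, all three keys are at the same raised height (450–500, 355–465), the other offcuts haven't moved and the arm is clear.

```bash
python3 -c "from plant import *;print(sign_off())"
```

```text
the job is handed in; nothing more can be done
None
```

I finished the whole task and handed it in at about 14.6 s of the 58 s; sign-off gave no verdict.

- **Sample:** I laid the short thick offcut flat in the chamber. Seen before the lid closed, it was about 4 mm from the chamber centre.
- **Lid:** I swung it over from behind and pressed it past its catch. It took 35 N once seated, and its fitted slope was 0.002 in the last picture.
- **Keys:** I pressed the round key until it bottomed (24 N) and let it up, then did the same with the bar key (22 N). The fingers came down only on those two.
- **Last checks:** All three keys read 50–51 mm high against a nominal 52, equal to within 0.5 mm and within the camera's 2 mm, so I took them as up. The two other offcuts looked unmoved and the arm touched nothing. I did not re-measure the owl and hare, but the arm's path stayed clear of them.

No check failed or disagreed.

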